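# Close the air filter: find the bayonet keyways and hold the bowl home

## Task

Close the compressed-air filter that stands upside down on its service plate: slide the taller of the two aluminium bowls out of its rack lane toward the open front, put it mouth down over the bronze element, and turn it under light pressure until the keyways hidden in its skirt drop over the three pins. Then push it fully home against the sprung ring and finish while still gripping it and holding it down there, so that I can run in the lock screw. Leave the short bowl, the hex key, the brass elbow and the marker where they are.

Things in the scene. Friction and masses are not known exactly. Their poses are not given: they have to be found in the camera images.
- tall_bowl: the taller filter bowl, aluminium, standing mouth down, 86 mm tall plus a 3 mm brass plug on its crown, 0.15 to 0.31 kg. Origin: centre of its underside (the rim), z up. Skirt 60 mm in diameter from 0 to 24 mm height, above it a knurled barrel 45 mm in diameter. Hollow from below: bore 38.6 mm in diameter, 81 mm deep
- bowl_grip (a point): on the tall bowl's axis 55 mm above its rim, mid-height of the knurled barrel (30 to 80 mm), which can be gripped from any direction. The skirt below hides three straight keyways, 10 mm wide, 120 degrees apart, open at the rim, as deep as the skirt is high; no mark or axis tells where they are: find them by turning the bowl, at most 120 degrees
- short_bowl: a bowl of the same look but only 60 mm tall, in the other lane of the rack; does not fit, to be left there. Origin: centre of its underside
- bowl_rack: fixed sheet-steel rack 110 x 196 mm, two lanes with centre lines at its y = +47.5 and -47.5 mm; which bowl is in which varies. Origin: bench height, midway between the bowls; -x points out of the open lane fronts (robot side). Floor 4 mm thick under the bowls. Lips 33 to 36 mm high and 51 mm apart reach over each skirt: a bowl leaves only along -x and is clear once its origin is at x = -70 mm
- filter_head: fixed filter head: grey casting on a dark plate 120 x 96 mm, brass ports to +y and -y. Origin: on the axis at bench height, z up. Spigot 36 mm in diameter from 50 to 98 mm height, tapering to 25 mm at 108 mm; on it a bronze element 21 mm in diameter, up to 126 mm. A lug with the lock screw stands 34 to 46 mm from the axis toward +x, 64 mm high
- pin_level (a point): on the head's axis, 69 mm above the bench: the top of three pins 6 mm thick, 120 degrees apart, the first toward +x, reaching 23.5 mm from the axis. A bowl whose keyways do not match rests on them with its rim here
- shoulder (a point): on the head's axis, 50 mm above the bench: the flat shoulder, 68 mm in diameter, on which the bowl's rim stands when it is fully home, 19 mm below its rest on the pins
- seal_ring (a joint): depression of the sprung steel ring round the foot of the spigot (53 mm in diameter, its top 56 mm above the bench when up), m: 0 up, 0.006 with the bowl's rim on the shoulder. It resists with 5 N at 0 and 12 N at 0.006, and lifts the bowl again if it is not held
- hex_key: black hex key, 34 x 98 x 8 mm, lying on the bench; bystander
- brass_elbow: brass pipe elbow, 46 x 50 x 25 mm; bystander
- paint_marker: marker pen 128 mm long, 17 mm thick, lying on the bench; bystander

How it is judged:
By the outcome, as a careful person would: the job done as asked, in the order asked, and still so for the second after the job is handed in, while the arm keeps its last pose, push and grip.
It also fails if it takes over 64 s, if anything falls off the work surface, if the arm or the gripper's body presses on something with over 40 N, if the wrist force passes 120 N, or if a joint passes its speed limit or range.

## Robot

A 6-joint arm with a two-finger parallel gripper is mounted at the origin on a cart in front of the work surface, level with it; the furniture and walls round the work are solid. World frame = base frame: x ahead of the robot, y to its left, z up, the work surface at z = 0. Lengths are in m, angles in rad, forces in N, time in s.
With the tool pointing down it reaches from about 0.25 to 0.775 m from the base axis. Payload 4 kg.
Tool frame: the origin (TCP) lies midway between the tips of the shut fingers; the grasp point (between the pads) lies 19 mm behind it; z points along the fingers, y is the line along which they close (so a half turn about z gives the same grasp; the last joint's range is limited). The gripper opens to 94 mm and grips with 3 to 60 N. Pads are 16 mm wide; open, the fingers measure 119 mm over their backs; the gripper's body (75 mm by 177 mm) begins 78 mm behind the grasp point.
Start: joints at [-1.414, 0.087, 1.371, -0, 1.684, -0.103], TCP at [0.141, -0.532, 0.206] pointing down, gripper open.
Joint ranges: [-3.1, 3.1], [-0.76, 2.03], [0.27, 2.55], [-1.08, 4.22], [0.17, 2.65], [-2.57, 2.57]. Speed limits (rad/s): [2.79, 2.79, 3.14, 3.14, 3.14, 3.14].

## Interface

Orientations are given as [roll, pitch, yaw] about the fixed x, y, z axes, in that order (R = Rz(yaw) Ry(pitch) Rx(roll)).
In Python, from bench import robot gives the robot as it stands.
- The arm moves only by the tool servo_tool, never from a script. Its argument "moves" is a list of rows, each a list of 5 numbers: the shift along the tool's x, y, z in units of 25 mm (1.0 is 25 mm), then the turn about the tool's z in units of 6 degrees (1.0 is 6 degrees), then the closure, from 0 (fully open) to 1 (shut). In form: [[dx, dy, dz, yaw, gripper], ...]. A call has 1 to 10 rows; each row is the pose to reach, as a shift and turn from the pose commanded when the call began, along the tool's axes at that moment; what a row does not reach only later rows make up. A row lasts 1/12 s, in which the tool goes at most 41.7 mm and 7.16 degrees, less where a joint would pass 70% of its speed; a pose out of reach is approached as far as the arm can. A call with a gripper value outside its range is refused whole. The fingers move at their own pace and stop on an object; the grip force is fixed at half the most. Time passes only in rows, so rows that repeat a pose let the fingers close. It gives the time, the measured TCP pose, the force, the opening and the grip force at its end, in the units of the state.
- robot.get_obs(): the state, without advancing time (a new reading comes with each control period).
- robot.snapshot(name): name is "scene" or "side" or "wrist"; returns a dict with "image" (384x512x3 uint8, blue, green, red), "fx", "fy", "cx", "cy" (pixels), "eye" and "orientation" of the camera in the world; the wrist camera has in their place "T_tool_cam" (4x4, takes a point from camera to tool coordinates, whose origin is the TCP and whose axes are the flange's). Camera axes: x right, y down, z forward; pixel columns grow to the right and rows downward; lengths in m; the calibration is good to about 2 mm. The wrist camera is an equidistant fisheye: a pixel r from the principal point sees the ray r / f radians off the axis. A picture is of the moment at which its call begins: read the wrist's pose just before it. There is no depth.
- robot.close_job(): hands the job in; it is judged then, once.
The state is a dict: "time": time; "joint_positions": joint angles; "qvel": joint speeds; "joint_torque": joint torques, N m; "tool_pos": TCP position; "ee_rot": TCP orientation; "wrist_force": force on the tool from outside, world axes, zero at the start; "wrist_torque": the same for the moment, N m; "width": finger opening in m; "finger_force": force on a finger pad.
Only numpy, scipy, OpenCV 4.12 (cv2) and the standard library are available. Lean on these libraries where they do the work, as an engineer would, in place of code of your own. Each camera call takes 0.05 s, during which the arm holds its last target. There are 200 camera calls.

## Working session

There is one attempt and no reset: what is moved stays moved. The work goes in short steps, Python scripts to look and compute and a tool call to move; the robot and the scene stay as the last step left them, time stands still between calls to the robot, and variables do not carry over. Pictures are saved under pics/ and viewed, at most 10 in all, crops included, and the job is handed in when it is done.

Besides the shell and the picture viewer there is one more tool, called after "Request:" as name(argument=value, ...) on one line, values as JSON. servo_tool: Moves the arm, as the interface text tells. Its arguments: {"type":"object","properties":{"moves":{"type":"array"}},"required":["moves"]}

```bash
ls; mkdir -p pics; python3 - <<'E'
from bench import robot
import cv2,json,numpy as np
o=robot.get_obs();print(o)
for n in("scene","side"):
    s=robot.snapshot(n);cv2.imwrite(f"pics/{n}0.png",cv2.resize(s["image"],(800,600),interpolation=cv2.INTER_CUBIC))
    d={k:np.array(v).tolist() for k,v in s.items() if k!="image"};json.dump(d,open(n+".json","w"));print(d)
E
```

```text
pics
{'time': 0.0, 'joint_positions': array([-1.41412807e+00,  8.79610168e-02,  1.37219151e+00, -3.85206532e-05,
        1.68358534e+00, -1.03112961e-01]), 'qvel': array([ 0.00098078, -0.00097247,  0.00010267, -0.00043589, -0.00069934,
       -0.00079704]), 'joint_torque': array([-5.03229126e-05, -3.40176344e+01, -3.02433300e+01,  7.17498385e-02,
        3.28275037e-02, -1.77617112e-04]), 'tool_pos': array([ 0.1411714 , -0.53103138,  0.20433271]), 'ee_rot': array([-3.13945490e+00, -1.82725409e-04,  2.59776728e-01]), 'wrist_force': array([-0.66011385, -0.35869331,  0.42406799]), 'wrist_torque': array([ 0.02245174, -0.00760558, -0.08249562]), 'finger_force': 0.0, 'width': 0.09383944820740028}
{'fx': 395.8806337953339, 'fy': 395.8806337953339, 'cx': 259.272910607218, 'cy': 186.9546862445714, 'eye': [0.21427011859742764, -0.6183458042263084, 0.55649660629179], 'orientation': [-2.1191088820497503, 0.005537401906437367, -0.4486185546061059]}
{'fx': 478.98312581917486, 'fy': 478.98312581917486, 'cx': 249.21853532004778, 'cy': 189.80815663510546, 'eye': [0.09633416637758727, 0.7632007345043501, 0.6114332618366605], 'orientation': [-2.13440059435376, 0.004321035229415848, -2.542477971512455]}
```

View pics/scene0.png

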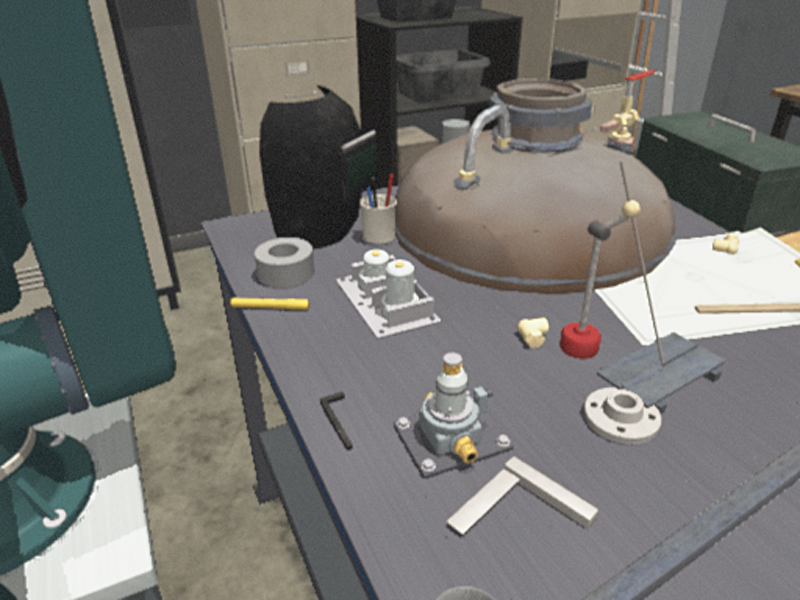

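View pics/side0.png

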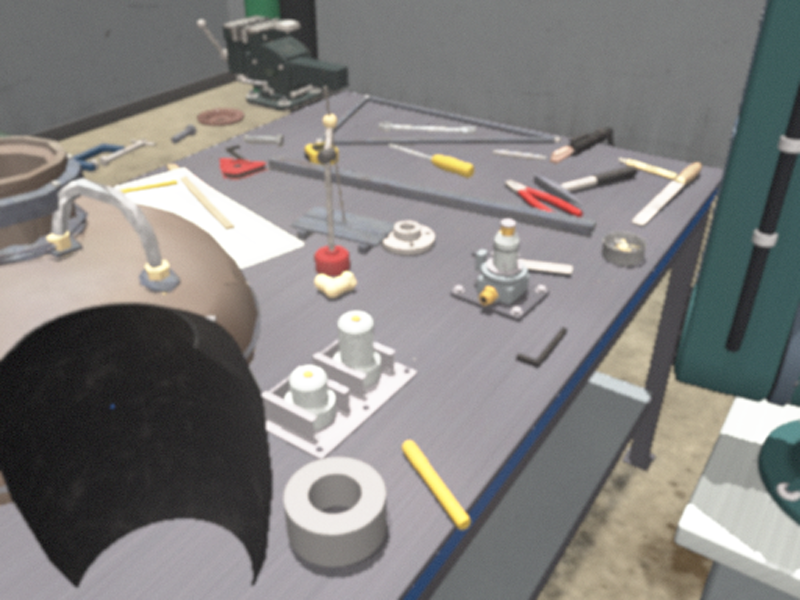

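The scene view shows the tall bowl with its plug at about (400,265), the short bowl at (376,256), and the head with its element top at (453,358). In the side view the tall bowl is at (356,318) and the head at (507,225). Next I'll enlarge these areas.

```bash
python3 - <<'E'
import cv2,numpy as np
def c(n,u,v):
    im=cv2.imread(f"pics/{n}0.png");u,v=int(u),int(v)
    return cv2.resize(im[v-75:v+75,u-100:u+100],(400,300),interpolation=cv2.INTER_CUBIC)
a=np.vstack([np.hstack([c("scene",390,290),c("scene",452,410)]),np.hstack([c("side",340,390),c("side",500,270)])])
cv2.imwrite("pics/crops.png",a)
E
```

```text
(no output)
```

View pics/crops.png

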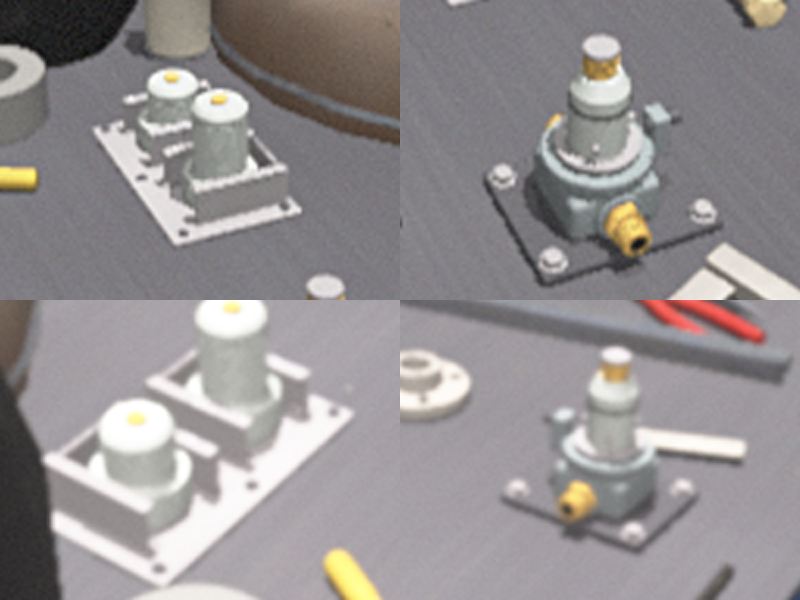

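```bash
cat >h.py <<'E'
import json,numpy as np
from scipy.spatial.transform import Rotation as R
C={n:json.load(open(n+".json")) for n in("scene","side")}
def ray(n,X,Y):
    c=C[n];u,v=[(a+.5)/1.5625-.5 for a in(X,Y)]
    d=R.from_euler("xyz",c["orientation"]).apply([(u-c["cx"])/c["fx"],(v-c["cy"])/c["fy"],1]);return np.array(c["eye"]),d/np.linalg.norm(d)
def plane(n,X,Y,z):
    e,d=ray(n,X,Y);return (e+d*(z-e[2])/d[2])[:2].round(4)
def tri(a,b):
    A=[];y=[]
    for n,p in(("scene",a),("side",b)):
        e,d=ray(n,*p);P=np.eye(3)-np.outer(d,d);A.append(P);y.append(P@e)
    return np.linalg.lstsq(np.vstack(A),np.hstack(y),rcond=None)[0].round(4)
E
python3 - <<'E'
from h import *
for k,a,b,z in(("tall",(400,264.5),(356,319),.093),("short",(376,253),(308,374.5),.067),("elem",(453,357.5),(508.5,222.5),.126)):
    print(k,tri(a,b),plane("scene",*a,z),plane("side",*b,z))
for k,n,z,ps in(("rack","scene",.004,[(337.5,279.5),(380,336),(440,320)]),("rack","side",.004,[(321.5,456.5),(415,370)]),("plate","scene",.004,[(395.5,424),(424.5,476),(513,446)]),("plate","side",.004,[(451.5,292.5),(547.5,290),(519,320)])):
    q=np.array([plane(n,*p,z) for p in ps]);e=np.diff(q,axis=0);print(k,n,q.tolist(),np.linalg.norm(e,axis=1),np.degrees(np.arctan2(e[:,1],e[:,0])))
E
```

```text
tall [0.5705 0.1486 0.0902] [0.5696 0.1451] [0.5665 0.1527]
short [0.5704 0.2446 0.0651] [0.5703 0.2425] [0.5675 0.247 ]
elem [ 0.5044 -0.1337  0.1249] [ 0.5048 -0.1343] [ 0.5023 -0.1307]
rack scene [[0.5147, 0.2909], [0.5131, 0.0995], [0.6167, 0.0975]] [0.19140669 0.1036193 ] [-90.47895043  -1.10595875]
rack side [[0.5133, 0.2946], [0.5113, 0.1011]] [0.19351034] [-90.59218335]
plate scene [[0.4534, -0.0855], [0.4475, -0.1776], [0.5658, -0.1829]] [0.09228879 0.11841866] [-93.66540513  -2.56521307]
plate side [[0.569, -0.0923], [0.4501, -0.181], [0.45, -0.0818]] [0.14834049 0.09920005] [-143.27687564   90.05775782]
```

```bash
python3 - <<'E'
from h import *
for a,b in(((580,350),(332,270)),((632,208),(329,121)),((598,230),(326,155)),((397,203),None),((405,240),None),((450,272),None),((520,288),None)):
    print(a,tri(a,b) if b else [plane("scene",*a,z) for z in(0,.15)])
from bench import robot
p=robot.get_obs()["tool_pos"];Y=.2598
t=np.array([.569,.149,.2]);d=t-p;x=np.array([np.cos(Y),np.sin(Y),0]);y=np.array([np.sin(Y),-np.cos(Y),0])
print(d@x/.025,d@y/.025,-d[2]/.025,(Y-np.pi/2)/np.radians(6))
E
```

```text
(580, 350) [ 0.7732 -0.0557 -0.0045]
(632, 208) [ 0.7889 -0.086   0.2351]
(598, 230) [ 0.7705 -0.0532  0.1949]
(397, 203) [array([0.7579, 0.5618]), array([0.6113, 0.2437])]
(405, 240) [array([0.6933, 0.3858]), array([0.5642, 0.1152])]
(450, 272) [array([0.7106, 0.2323]), array([0.5768, 0.003 ])]
(520, 288) [array([0.7922, 0.1289]), array([ 0.6365, -0.0725])]
23.525851046601407 -21.89394010657504 0.17778472460700967 -12.519092747083533
```

Request:
servo_tool(moves=[[11.8, -11, -0.5, -6.3, 0], [11.8, -11, -0.5, -6.3, 0], [11.8, -11, -0.5, -6.3, 0], [11.8, -11, -0.5, -6.3, 0], [11.8, -11, -0.5, -6.3, 0], [11.8, -11, -0.5, -6.3, 0], [11.8, -11, -0.5, -6.3, 0], [11.8, -11, -0.5, -6.3, 0], [11.8, -11, -0.5, -6.3, 0], [11.8, -11, -0.5, -6.3, 0]])

```text
time: 0.93
tool_pos: [0.3566, -0.187, 0.2179]
ee_rot: [-3.142, -0.001, 0.922]
wrist_force: [0.1, -0.1, -0.6]
width: 0.0937
finger_force: 0.0
```

Request:
servo_tool(moves=[[15.94, -1.41, 0.7, -6.22, 0], [15.94, -1.41, 0.7, -6.22, 0], [15.94, -1.41, 0.7, -6.22, 0], [15.94, -1.41, 0.7, -6.22, 0], [15.94, -1.41, 0.7, -6.22, 0], [15.94, -1.41, 0.7, -6.22, 0], [15.94, -1.41, 0.7, -6.22, 0], [15.94, -1.41, 0.7, -6.22, 0], [15.94, -1.41, 0.7, -6.22, 0], [15.94, -1.41, 0.7, -6.22, 0]])

```text
time: 1.77
tool_pos: [0.57, 0.1519, 0.1989]
ee_rot: [-3.14, -0.001, 1.574]
wrist_force: [-0.6, 0.5, 0.2]
width: 0.0939
finger_force: 0.0
```

```bash
python3 - <<'E'
from bench import robot
import cv2,numpy as np
o=robot.get_obs();print(o["tool_pos"],o["ee_rot"],o["wrist_force"])
s=robot.snapshot("wrist");cv2.imwrite("pics/w1.png",cv2.resize(s["image"],(800,600),interpolation=cv2.INTER_CUBIC))
print({k:v for k,v in s.items() if k!="image"})
E
```

```text
[0.57002019 0.15191241 0.19885318] [-3.13992401e+00 -7.77992943e-04  1.57362503e+00] [-0.57637918  0.45261225  0.1856174 ]
{'fx': 297.3186396354542, 'fy': 297.3186396354542, 'cx': 256.8198424213202, 'cy': 196.27145460601912, 'T_tool_cam': array([[ 9.99950533e-04, -9.57261427e-01, -2.89222338e-01,
         8.46204795e-02],
       [ 9.99999497e-01,  9.81213434e-04,  2.09777220e-04,
        -3.08123147e-04],
       [ 8.29772030e-05, -2.89222403e-01,  9.57261926e-01,
        -1.78543234e-01],
       [ 0.00000000e+00,  0.00000000e+00,  0.00000000e+00,
         1.00000000e+00]])}
```

View pics/w1.png

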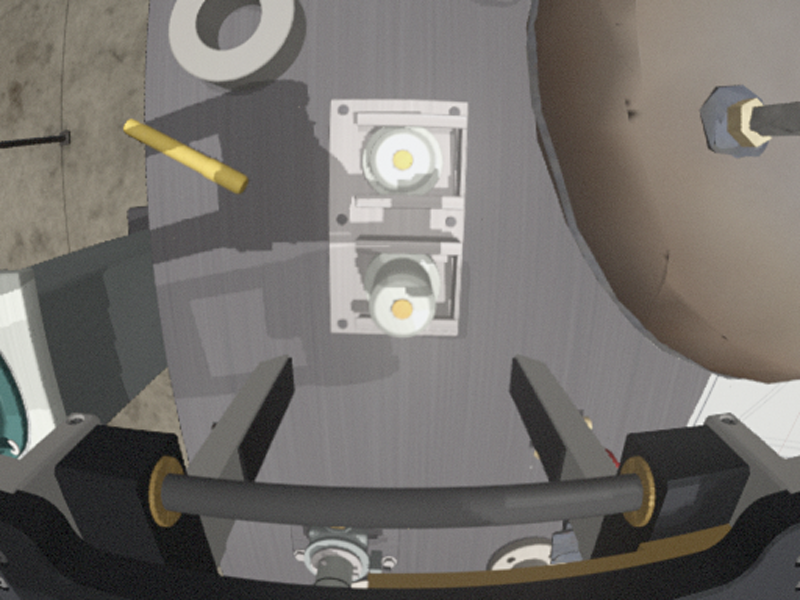

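The wrist view shows the tall bowl's plug at (402,309) and the short bowl's at (402,160). The lanes run along x.

```bash
cat >>h.py <<'E'
def wrist(s,o,X,Y,z):
    u,v=[(a+.5)/1.5625-.5 for a in(X,Y)];q=np.array([u-s["cx"],v-s["cy"]]);r=np.hypot(*q);th=r/s["fx"]
    d=np.r_[np.sin(th)*q/r,np.cos(th)];T=np.array(s["T_tool_cam"]);Q=R.from_euler("xyz",o["ee_rot"])
    e=Q.apply(T[:3,3])+o["tool_pos"];d=Q.apply(T[:3,:3]@d);return (e+d*(z-e[2])/d[2])[:2].round(4)
E
python3 - <<'E'
from h import *
from bench import robot
o=robot.get_obs();s=robot.snapshot("wrist");print(o["tool_pos"])
for p,z in(((402,309),.093),((402,160),.067),((330,98),.004),((330,332),.004),((458,335),.004),((467,101),.004)):print(p,wrist(s,o,*p,z))
E
```

```text
[0.57115149 0.15455777 0.19787773]
(402, 309) [0.571  0.1525]
(402, 160) [0.5704 0.2467]
(330, 98) [0.513  0.2996]
(330, 332) [0.5095 0.1044]
(458, 335) [0.6194 0.1025]
(467, 101) [0.6214 0.2975]
```

Request:
servo_tool(moves=[[-0.07, 0, 1.5, 0, 0], [-0.07, 0, 3, 0, 0], [-0.07, 0, 4.5, 0, 0], [-0.07, 0, 5.5, 0, 0], [-0.07, 0, 6.0, 0, 0], [-0.07, 0, 6.0, 0, 0], [-0.07, 0, 6.0, 0, 0]])

```text
time: 2.45
tool_pos: [0.5693, 0.1459, 0.051]
ee_rot: [3.142, 0.0, 1.57]
wrist_force: [0.0, 0.2, 0.7]
width: 0.0939
finger_force: 0.0
```

```bash
python3 - <<'E'
from bench import robot
import cv2,numpy as np
for i in range(4):
    o=robot.get_obs();print(o["tool_pos"].round(4),o["ee_rot"].round(4),o["wrist_force"].round(1));s=robot.snapshot("wrist")
cv2.imwrite("pics/w2.png",cv2.resize(s["image"],(800,600),interpolation=cv2.INTER_CUBIC))
E
```

```text
[0.5693 0.1459 0.051 ] [3.1416e+00 3.0000e-04 1.5702e+00] [0.  0.2 0.7]
[0.5705 0.1462 0.0525] [ 3.1385e+00 -3.0000e-04  1.5703e+00] [-0.4 -0.6 -0. ]
[0.5711 0.1465 0.0533] [ 3.1368e+00 -5.0000e-04  1.5705e+00] [-0.4  0.2 -1.1]
[0.5712 0.1466 0.0535] [ 3.1363e+00 -7.0000e-04  1.5706e+00] [-0.1 -1.2  0.3]
```

View pics/w2.png

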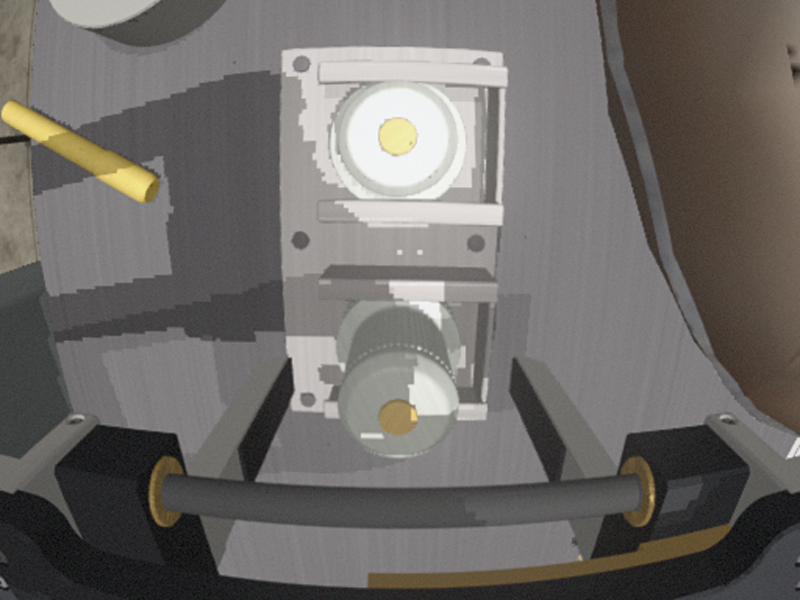

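Now the plug is at (398,417), between the fingers, with the tips above the lips.

```bash
python3 - <<'E'
from h import *
from bench import robot
o=robot.get_obs();s=robot.snapshot("wrist");print(o["tool_pos"])
for p,z in(((398,417),.093),((397,136),.067)):print(p,wrist(s,o,*p,z))
E
```

```text
[0.57110777 0.14666577 0.05336282]
(398, 417) [0.5694 0.1498]
(397, 136) [0.5691 0.2436]
```

Request:
servo_tool(moves=[[0.12, -0.05, 0.16, 0, 0], [0.12, -0.05, 0.16, 0, 0.3], [0.12, -0.05, 0.16, 0, 1], [0.12, -0.05, 0.16, 0, 1], [0.12, -0.05, 0.16, 0, 1], [0.12, -0.05, 0.16, 0, 1], [0.12, -0.05, 0.16, 0, 1], [0.12, -0.05, 0.16, 0, 1], [0.12, -0.05, 0.16, 0, 1], [0.12, -0.05, 0.16, 0, 1]])

```text
time: 3.53
tool_pos: [0.5684, 0.1495, 0.0466]
ee_rot: [3.141, 0.0, 1.571]
wrist_force: [2.1, -0.7, -0.2]
width: 0.0446
finger_force: 30.0
```

Request:
servo_tool(moves=[[0, -0.4, 0, 0, 1], [0, -0.8, 0, 0, 1], [0, -1.2, 0, 0, 1], [0, -1.6, 0, 0, 1], [0, -2.0, 0, 0, 1], [0, -2.4, 0, 0, 1], [0, -2.8, 0, 0, 1], [0, -3.2, 0, 0, 1], [0, -3.6, 0, 0, 1], [0, -3.6, 0, 0, 1]])

```text
time: 4.37
tool_pos: [0.4748, 0.1495, 0.0455]
ee_rot: [-3.137, 0.001, 1.571]
wrist_force: [-0.2, -0.2, -3.9]
width: 0.0451
finger_force: 30.0
```

Request:
servo_tool(moves=[[0, -3.6, 0, 0, 1]])

```text
time: 4.45
tool_pos: [0.4401, 0.1493, 0.0448]
ee_rot: [3.14, 0.001, 1.569]
wrist_force: [-0.5, 1.4, -0.6]
width: 0.0444
finger_force: 30.0
```

Request:
servo_tool(moves=[[0, 0, -1, 0, 1], [0, 0, -2, 0, 1], [0, 0, -3, 0, 1], [0, 0, -4, 0, 1], [0, 0, -5, 0, 1], [0, 0, -6, 0, 1], [0, 0, -6.2, 0, 1], [0, 0, -6.2, 0, 1]])

```text
time: 5.12
tool_pos: [0.4373, 0.1498, 0.203]
ee_rot: [3.138, -0.001, 1.571]
wrist_force: [-0.0, -1.0, -3.7]
width: 0.0445
finger_force: 30.0
```

Request:
servo_tool(moves=[[-1, 0.25, 0, 0, 1], [-2.2, 0.55, 0, 0, 1], [-3.6, 0.9, 0, 0, 1], [-5, 1.2, 0, 0, 1], [-6.4, 1.5, 0, 0, 1], [-7.8, 1.9, 0, 0, 1], [-9.2, 2.2, 0, 0, 1], [-10.4, 2.5, 0, 0, 1], [-11.1, 2.65, 0, 0, 1], [-11.3, 2.68, 0, 0, 1]])

```text
time: 5.95
tool_pos: [0.5023, -0.1357, 0.1977]
ee_rot: [-3.136, -0.001, 1.567]
wrist_force: [0.3, 0.1, -3.0]
width: 0.0448
finger_force: 30.0
```

```bash
python3 - <<'E'
from bench import robot
import cv2,numpy as np
def c(n,X,Y):
    u,v=int(X*.64),int(Y*.64);im=robot.snapshot(n)["image"]
    u0,v0=u-50,v-75;print(n,u0,v0,robot.get_obs()["tool_pos"].round(4))
    return cv2.resize(im[v0:v0+150,u0:u0+100],(400,600),interpolation=cv2.INTER_CUBIC)
cv2.imwrite("pics/over.png",np.hstack([c("scene",452,350),c("side",505,215)]))
o=robot.get_obs();print(o["tool_pos"].round(4),o["ee_rot"].round(4),o["wrist_force"].round(1),o["joint_positions"].round(2))
E
```

```text
scene 239 149 [ 0.5023 -0.1349  0.198 ]
side 273 62 [ 0.5023 -0.1333  0.1986]
[ 0.5023 -0.1333  0.1986] [-3.1368e+00 -2.2000e-03  1.5690e+00] [-0.3 -0.1 -2.3] [-0.37  0.03  1.45  0.    1.67 -0.37]
```

View pics/over.png

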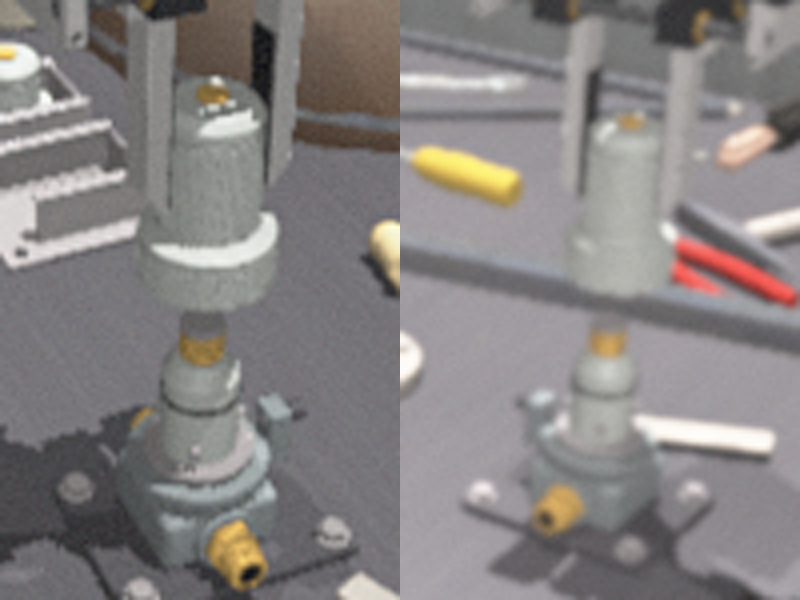

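The bowl hangs above the head. Its plug is at (214,94) in the scene crop and (630,122) in the side crop. The element top is at (204,322) and (607,325).

```bash
python3 - <<'E'
from h import *
f=lambda u0,v0,X,Y:tuple((b+(a+.5)/4)*1.5625-.5 for a,b in((X,u0),(Y,v0)))
P=lambda X,Y:f(239,149,X,Y)
S=lambda X,Y:f(273,62,X-400,Y)
pl=(P(214,94),S(630,122));print("plug",tri(*pl))
el=(P(204,320),S(607,324));print("el",tri(*el),tri((453,357.5),(508.5,222.5)))
for n,i in(("scene",0),("side",1)):
    for z in (.238,.242,.246):print(n,z,plane(n,*pl[i],z))
    print(plane(n,*el[i],.126))
# skirt bottom centre from left/right extremes
print("skirt sc", [plane("scene",*P(207,y),.157) for y in(265,275)],[plane("side",*S(618,y),.157) for y in(265,275)])
E
```

```text
plug [ 0.5038 -0.1358  0.2421]
el [ 0.5054 -0.1321  0.1239] [ 0.5044 -0.1337  0.1249]
scene 0.238 [ 0.5075 -0.1295]
scene 0.242 [ 0.5039 -0.1356]
scene 0.246 [ 0.5002 -0.1417]
[ 0.5046 -0.1342]
side 0.238 [ 0.5083 -0.1457]
side 0.242 [ 0.5038 -0.136 ]
side 0.246 [ 0.4994 -0.1262]
[ 0.503  -0.1278]
skirt sc [array([ 0.5041, -0.1356]), array([ 0.5004, -0.142 ])] [array([ 0.5051, -0.1399]), array([ 0.4992, -0.1282])]
```

Request:
servo_tool(moves=[[0.1, 0.05, 0, 0, 1], [0.1, 0.05, 0.4, 0, 1], [0.1, 0.05, 0.8, 0, 1], [0.1, 0.05, 1.2, 0, 1], [0.1, 0.05, 1.6, 0, 1], [0.1, 0.05, 1.9, 0, 1], [0.1, 0.05, 2.1, 0, 1], [0.1, 0.05, 2.2, 0, 1], [0.1, 0.05, 2.2, 0, 1], [0.1, 0.05, 2.2, 0, 1]])

```text
time: 6.88
tool_pos: [0.5048, -0.1306, 0.1467]
ee_rot: [3.141, 0.0, 1.571]
wrist_force: [0.8, -0.6, -2.2]
width: 0.0454
finger_force: 30.0
```

Request:
servo_tool(moves=[[0, 0, 0.15, 0, 1], [0, 0, 0.3, 0, 1], [0, 0, 0.45, 0, 1], [0, 0, 0.6, 0, 1], [0, 0, 0.7, 0, 1], [0, 0, 0.7, 0, 1], [0, 0, 0.7, 0, 1]])

```text
time: 7.47
tool_pos: [0.5042, -0.1313, 0.1282]
ee_rot: [-3.14, 0.002, 1.57]
wrist_force: [-1.6, -5.3, -4.5]
width: 0.0447
finger_force: 30.0
```

Request:
servo_tool(moves=[[-0.05, -0.02, 0, 0, 1], [-0.05, -0.02, 0.1, 0, 1], [-0.05, -0.02, 0.2, 0, 1], [-0.05, -0.02, 0.3, 0, 1], [-0.05, -0.02, 0.4, 0, 1], [-0.05, -0.02, 0.4, 0, 1], [-0.05, -0.02, 0.4, 0, 1]])

```text
time: 8.05
tool_pos: [0.5041, -0.1316, 0.1185]
ee_rot: [-3.141, -0.0, 1.571]
wrist_force: [-0.2, -3.2, -3.3]
width: 0.0448
finger_force: 30.0
```

Good: lateral forces stay small. Continue down to the pins in small steps.

Request:
servo_tool(moves=[[-0.05, 0, 0.08, 0, 1], [-0.05, 0, 0.16, 0, 1], [-0.05, 0, 0.24, 0, 1], [-0.05, 0, 0.3, 0, 1], [-0.05, 0, 0.34, 0, 1], [-0.05, 0, 0.34, 0, 1], [-0.05, 0, 0.34, 0, 1]])

```text
time: 8.63
tool_pos: [0.5043, -0.1324, 0.1112]
ee_rot: [3.141, -0.001, 1.571]
wrist_force: [-1.9, 2.1, 3.8]
width: 0.0449
finger_force: 30.0
```

Request:
servo_tool(moves=[[0, 0, 0.06, 0, 1], [0, 0, 0.06, 0.5, 1], [0, 0, 0.06, 1, 1], [0, 0, 0.06, 1.5, 1], [0, 0, 0.06, 2, 1], [0, 0, 0.06, 2.5, 1], [0, 0, 0.06, 3, 1], [0, 0, 0.06, 3.5, 1], [0, 0, 0.06, 4, 1], [0, 0, 0.06, 4, 1]])

```text
time: 9.47
tool_pos: [0.5047, -0.1341, 0.1112]
ee_rot: [3.138, 0.002, 1.15]
wrist_force: [-3.6, 0.1, 7.8]
width: 0.0447
finger_force: 30.0
```

```bash
cat >q.py <<'E'
from bench import robot
o=robot.get_obs()
for k in("time","tool_pos","ee_rot","wrist_force","wrist_torque","joint_positions"):print(k,o[k] if k=="time" else o[k].round(4))
E
python3 q.py
```

```text
time 9.4667
tool_pos [ 0.5047 -0.1341  0.1112]
ee_rot [3.1384e+00 1.5000e-03 1.1500e+00]
wrist_force [-3.5995  0.0622  7.8034]
wrist_torque [-0.0497  0.6822 -0.0012]
joint_positions [-0.3671  0.0614  1.5866 -0.0017  1.4904  0.0539]
```

Request:
servo_tool(moves=[[0, 0, 0, 0.5, 1], [0, 0, 0, 1, 1], [0, 0, 0, 1.5, 1], [0, 0, 0, 2, 1], [0, 0, 0, 2.5, 1], [0, 0, 0, 3, 1], [0, 0, 0, 3.5, 1], [0, 0, 0, 4, 1], [0, 0, 0, 4.5, 1], [0, 0, 0, 5, 1]])

```text
time: 10.3
tool_pos: [0.5043, -0.1344, 0.1111]
ee_rot: [3.138, 0.001, 0.626]
wrist_force: [-4.4, -0.5, 7.2]
width: 0.0445
finger_force: 30.0
```

```bash
python3 q.py
```

```text
time 10.3
tool_pos [ 0.5043 -0.1344  0.1111]
ee_rot [3.1379e+00 1.0000e-03 6.2580e-01]
wrist_force [-4.3806 -0.4533  7.161 ]
wrist_torque [-0.1633  1.0472  0.1741]
joint_positions [-0.3672  0.0614  1.5868 -0.0029  1.4908  0.578 ]
```

Request:
servo_tool(moves=[[0, 0, 0, 0.5, 1], [0, 0, 0, 1, 1], [0, 0, 0, 1.5, 1], [0, 0, 0, 2, 1], [0, 0, 0, 2.5, 1], [0, 0, 0, 3, 1], [0, 0, 0, 3.5, 1], [0, 0, 0, 4, 1], [0, 0, 0, 4.5, 1], [0, 0, 0, 5, 1]])

```text
time: 11.13
tool_pos: [0.503, -0.1339, 0.1084]
ee_rot: [3.14, 0.003, 0.105]
wrist_force: [-5.3, -1.7, 1.1]
width: 0.045
finger_force: 30.0
```

```bash
python3 q.py
```

```text
time 11.1333
tool_pos [ 0.503  -0.1339  0.1084]
ee_rot [3.1395 0.0034 0.105 ]
wrist_force [-5.2661 -1.738   1.1461]
wrist_torque [-0.3357  0.9901  1.0114]
joint_positions [-0.3668  0.0635  1.5901 -0.0034  1.4901  1.0993]
```

Request:
servo_tool(moves=[[-0.02, 0, 0, -0.3, 1], [-0.03, 0, 0.05, -0.6, 1], [-0.03, 0, 0.1, -0.6, 1], [-0.03, 0, 0.15, -0.6, 1], [-0.03, 0, 0.2, -0.6, 1], [-0.03, 0, 0.2, -0.6, 1]])

```text
time: 11.63
tool_pos: [0.5029, -0.1337, 0.1034]
ee_rot: [3.141, 0.001, 0.167]
wrist_force: [-2.3, -2.9, -2.4]
width: 0.0452
finger_force: 30.0
```

```bash
python3 q.py
```

```text
time 11.6333
tool_pos [ 0.5029 -0.1337  0.1034]
ee_rot [3.1406e+00 1.5000e-03 1.6700e-01]
wrist_force [-2.2974 -2.9353 -2.4023]
wrist_torque [-0.6629  0.5228  0.1671]
joint_positions [-0.3677  0.0653  1.5984 -0.0016  1.4786  1.0362]
```

Request:
servo_tool(moves=[[0, 0.03, 0.08, 0, 1], [0, 0.03, 0.16, 0, 1], [0, 0.03, 0.24, 0, 1], [0, 0.03, 0.32, 0, 1], [0, 0.03, 0.4, 0, 1], [0, 0.03, 0.45, 0, 1], [0, 0.03, 0.45, 0, 1]])

```text
time: 12.22
tool_pos: [0.5031, -0.1339, 0.0943]
ee_rot: [3.141, 0.001, 0.168]
wrist_force: [-7.1, -0.9, 7.0]
width: 0.0449
finger_force: 30.0
```

```bash
python3 q.py
```

```text
time 12.2167
tool_pos [ 0.5031 -0.1339  0.0943]
ee_rot [3.1411e+00 6.0000e-04 1.6760e-01]
wrist_force [-7.0714 -0.8961  6.9661]
wrist_torque [-0.1929  1.3601  0.0261]
joint_positions [-3.6860e-01  7.1500e-02  1.6105e+00 -7.0000e-04  1.4599e+00  1.0347e+00]
```

Request:
servo_tool(moves=[[-0.03, 0, 0.06, 0, 1], [-0.05, 0, 0.12, 0, 1], [-0.05, 0, 0.18, 0, 1], [-0.05, 0, 0.22, 0, 1], [-0.05, 0, 0.22, 0, 1], [-0.05, 0, 0.22, 0, 1], [-0.05, 0, 0.22, 0, 1], [-0.05, 0, 0.22, 0, 1]])

```text
time: 12.88
tool_pos: [0.503, -0.1339, 0.0925]
ee_rot: [3.14, -0.003, 0.168]
wrist_force: [-9.9, 1.4, 20.4]
width: 0.045
finger_force: 30.0
```

```bash
python3 q.py
```

```text
time 12.8833
tool_pos [ 0.503  -0.1339  0.0925]
ee_rot [ 3.1402e+00 -3.1000e-03  1.6780e-01]
wrist_force [-9.9032  1.4002 20.4483]
wrist_torque [0.3425 2.1449 0.0832]
joint_positions [-3.6950e-01  6.9600e-02  1.6162e+00  4.0000e-04  1.4524e+00  1.0335e+00]
```

Request:
servo_tool(moves=[[-0.03, 0, 0.03, 0, 1], [-0.06, 0, 0.05, 0, 1], [-0.08, 0, 0.05, 0, 1], [-0.08, 0, 0.05, 0, 1], [-0.08, 0, 0.05, 0, 1], [-0.08, 0, 0.05, 0, 1], [-0.08, 0, 0.05, 0, 1], [-0.08, 0, 0.05, 0, 1]])

```text
time: 13.55
tool_pos: [0.5029, -0.1339, 0.0924]
ee_rot: [3.14, -0.008, 0.168]
wrist_force: [-7.2, 2.5, 22.4]
width: 0.0449
finger_force: 30.0
```

```bash
python3 q.py; python3 - <<'E'
from bench import robot
import cv2,numpy as np
def c(n,X,Y):
    u,v=int(X*.64),int(Y*.64);im=robot.snapshot(n)["image"]
    u0,v0=u-40,v-50
    return cv2.resize(im[v0:v0+100,u0:u0+80],(400,500),interpolation=cv2.INTER_CUBIC)
cv2.imwrite("pics/home.png",np.hstack([c("scene",452,395),c("side",505,250)]))
E
python3 q.py
```

```text
time 13.55
tool_pos [ 0.5029 -0.1339  0.0924]
ee_rot [ 3.1397 -0.0079  0.1681]
wrist_force [-7.1776  2.491  22.4004]
wrist_torque [0.6808 1.6346 0.1514]
joint_positions [-0.3709  0.0661  1.62    0.0025  1.4477  1.0315]
time 13.65
tool_pos [ 0.5029 -0.1339  0.0924]
ee_rot [ 3.1397 -0.0079  0.168 ]
wrist_force [-7.4847  2.1285 21.4362]
wrist_torque [0.6814 1.6132 0.0886]
joint_positions [-0.3709  0.0661  1.6201  0.0025  1.4477  1.0316]
```

View pics/home.png

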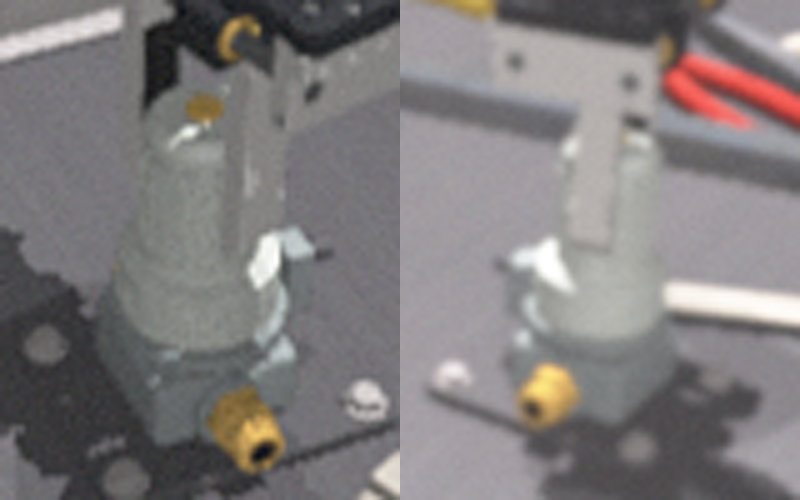

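The bowl sits on the shoulder in both views, with the skirt on the casting. I'll level out a small tilt and press slightly more.

Request:
servo_tool(moves=[[0.03, 0, 0.02, 0, 1], [0.06, 0, 0.05, 0, 1], [0.08, 0, 0.05, 0, 1], [0.08, 0, 0.05, 0, 1], [0.08, 0, 0.05, 0, 1], [0.08, 0, 0.05, 0, 1], [0.08, 0, 0.05, 0, 1], [0.08, 0, 0.05, 0, 1], [0.08, 0, 0.05, 0, 1], [0.08, 0, 0.05, 0, 1]])

```text
time: 14.48
tool_pos: [0.503, -0.1339, 0.0924]
ee_rot: [3.14, -0.004, 0.168]
wrist_force: [-15.3, 2.4, 29.0]
width: 0.0445
finger_force: 30.0
```

```bash
python3 q.py
```

```text
time 14.4833
tool_pos [ 0.503  -0.1339  0.0924]
ee_rot [ 3.1397 -0.004   0.1679]
wrist_force [-15.3488   2.3542  29.0378]
wrist_torque [0.7158 2.8418 0.1394]
joint_positions [-3.6940e-01  6.9100e-02  1.6169e+00  4.0000e-04  1.4512e+00  1.0335e+00]
```

```bash
python3 -c "
from bench import robot
print(robot.close_job())"
```

```text
the job is handed in; nothing more can be done
None
```

The job is handed in: the tall bowl is keyed over the pins and pressed onto the shoulder against the ring, with the arm still gripping it and pressing down at about 29 N. I did not touch the short bowl, hex key, elbow or marker.

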